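# Gauge the stick sockets and sort the blocks

### The job

The two bored wooden blocks look alike, but the brass socket in one of them is too tight for our sticks. Take the plug gauge from its stand and try the sockets gently, feeling your way and never pushing hard: leave the gauge standing fully home in the block that it passes, with that block flat on the table, and put the other block down softly, flat in the plywood tray. Leave the jar, the tape roll and the brush where they are.

Things in the scene. Friction and masses are not known exactly. Their poses are not given: they have to be found in the camera images.
- gauge: plug gauge upright in its stand, 0.16 kg: steel plug 20 mm across, 30 mm long, nose edge bevelled 1 mm; round steel collar 44 mm across, 6 mm thick; square dark wooden handle 24 x 24 mm, 50 mm tall. Origin at the centre of the nose's end, z up, x and y square to the handle; collar underside at z = 30 mm, handle from z = 36 to 86 mm
- stand: fixed plywood stand of the gauge, 64 x 110 mm (x by y), 36 mm tall, with a 25 mm hole in its middle in which the gauge hangs loosely by its collar; origin at the centre of its underside, z up
- block_a: hollow wooden block, 56 x 56 mm, 44 mm tall, about 0.29 kg with its bush, loose on the table; origin at the centre of its underside, z up, x and y square to its sides. A brass bush, 33 mm tall, sits under a 4 mm top lip, its top 5 mm below the block's top; it floats and lies 2 to 3 mm off the block's centre any way and does not centre itself. The two blocks look the same
- block_b: hollow wooden block, 56 x 56 mm, 44 mm tall, about 0.29 kg with its bush, loose on the table; origin at the centre of its underside, z up, x and y square to its sides. A brass bush, 33 mm tall, sits under a 4 mm top lip, its top 5 mm below the block's top; it floats and lies 2 to 3 mm off the block's centre any way and does not centre itself. The two blocks look the same
- block_a_mouth (a point): centre of the round 30 mm mouth in the block's top. The bush below begins with a 22 mm bore. In one of the blocks (either one) it narrows to 16 mm from 17 mm below the top: there the gauge stops, collar 13 mm proud. In the other it is 22 mm all through and the gauge goes home, collar on the block's top. Rigid: on a bush rim the gauge stops 5 to 7 mm deep, deepest where the bore is nearest
- block_b_mouth (a point): centre of the round 30 mm mouth in the block's top. The bush below begins with a 22 mm bore. In one of the blocks (either one) it narrows to 16 mm from 17 mm below the top: there the gauge stops, collar 13 mm proud. In the other it is 22 mm all through and the gauge goes home, collar on the block's top. Rigid: on a bush rim the gauge stops 5 to 7 mm deep, deepest where the bore is nearest
- tray: fixed open plywood tray for rejected blocks, 170 x 150 mm outside (x by y), 28 mm high, walls and floor 5 mm thick, empty; origin at the centre of its underside, z up, turned about z
- table: the fixed white work table that all stands on, origin in the middle of its top, which is at z = 0; a push of more than 32 N on it through a block is too hard
- jar: bystander: closed glass jar with black cap, 60 mm across, 70 mm tall; origin at the centre of its underside
- tape: bystander: roll of brown tape lying flat, 90 mm across, 24 mm tall; origin at the centre of its underside
- brush: bystander: flat brush lying on the table; origin at the middle of its underside, x along it to the bristles
Not all that is in view belongs to the job. Of the things that look like the tray, take the one that is farthest from the robot's base at the start. Of the things that look like the stand, the larger one is meant.

How it is judged:
On the way, in this order (a step that is already met when the one before it is completed fails the run):
1. the gauge is drawn out of its stand (z of gauge in the frame of stand above 0.04 m), for 0.1 s.
2. the gauge is fully home in one of the blocks (((z of gauge in the frame of block_a between 0.01 and 0.0165 m and horizontal distance between gauge and block_a below 0.008 m and angle between gauge's own z axis and vertical below 0.1 rad) or (z of gauge in the frame of block_b between 0.01 and 0.0165 m and horizontal distance between gauge and block_b below 0.008 m and angle between gauge's own z axis and vertical below 0.1 rad))), for 0.3 s.
At the end, for the whole second after the job is handed in: the gauge stands upright (0.10 rad) in one block, collar down on its top (within 2.5 mm), that block flat on the table (below 4 mm, tilt 0.08 rad); the other block flat on the tray floor (no more than 4 mm above it, tilt 0.08 rad); all at rest and released ((((z of gauge in the frame of block_a between 0.01 and 0.0165 m and horizontal distance between gauge and block_a below 0.008 m and angle between gauge's own z axis and vertical below 0.1 rad) and height (world z) of block_a below 0.004 m and angle between block_a's own z axis and vertical below 0.08 rad and linear speed of gauge below 0.02 m/s and (z of block_b in the frame of tray below 0.009 m and horizontal distance between block_b and tray below 0.09 m and angle between block_b's own z axis and vertical below 0.08 rad and linear speed of block_b below 0.02 m/s)) or ((z of gauge in the frame of block_b between 0.01 and 0.0165 m and horizontal distance between gauge and block_b below 0.008 m and angle between gauge's own z axis and vertical below 0.1 rad) and height (world z) of block_b below 0.004 m and angle between block_b's own z axis and vertical below 0.08 rad and linear speed of gauge below 0.02 m/s and (z of block_a in the frame of tray below 0.009 m and horizontal distance between block_a and tray below 0.09 m and angle between block_a's own z axis and vertical below 0.08 rad and linear speed of block_a below 0.02 m/s)))); the robot touches nothing.
It fails at once if a block is pushed onto the table with more than 32 N (contact force between any of block_a, block_b and table above 32 N).
It fails at once if a block is dropped or slammed into the tray (more than 40 N) (contact force between any of block_a, block_b and tray above 40 N).
It fails at once if the jar, the tape roll or the brush is moved by more than 20 mm (distance of any of jar, tape, brush from where it was at the start of the episode above 0.02 m).
It also fails if it takes over 72 s, if anything falls off the work surface, if the arm or the gripper's body presses on something with over 40 N, if the wrist force passes 120 N, or if a joint passes its speed limit or range.

### The arm

A 6-joint arm with a two-finger parallel gripper is mounted at the origin on the work surface. World frame = base frame: x ahead of the robot, y to its left, z up, the work surface at z = 0. Lengths are in m, angles in rad, forces in N, time in s.
With the tool pointing down it reaches from about 0.35 to 0.85 m from the base axis. Payload 8.1 kg.
Tool frame: the origin (TCP) lies at the very end of the fingers, on their centre line; the grasp point (between the pads) lies 19 mm behind it; z points along the fingers, y is the line along which they close (so a half turn about z gives the same grasp; the last joint's range is limited). The gripper opens to 93 mm and grips with 3 to 60 N. Pads are 15 mm wide; open, the fingers measure 128 mm over their backs; the gripper's body (75 mm by 188 mm) begins 65 mm behind the grasp point.
Start: joints at [-1.277, 0.13, 1.488, -0, 1.523, -0.085], TCP at [0.222, -0.557, 0.219] pointing down, gripper open.
Joint ranges: [-2.96, 2.96], [-0.89, 2.26], [0.02, 2.5], [-1.34, 4.48], [0, 2.73], [-2.66, 2.66]. Speed limits (rad/s): [2.39, 2.39, 2.79, 3.14, 3.14, 3.14].

### API

Orientations are given as a rotation vector (axis times angle).
In Python, from plant import monitor, eyes, ticket gives the robot as it stands.
- The arm moves only by the tool arm_command, never from a script. Its argument "deltas" is a list that holds one entry, the list of rows, each a list of 6 numbers: the shift along the world's x, y, z in cm, then the turn, a rotation vector about the world's x, y, z in degrees. In form: [[[tx, ty, tz, rx, ry, rz], ...]]. A call has 1 to 12 rows; each row shifts and turns the commanded pose from where the row before left it; what a row does not reach is not made up. A row lasts 1/12 s, in which the tool goes at most 41.7 mm and 7.16 degrees, less where a joint would pass 70% of its speed; a pose out of reach is approached as far as the arm can. A call is refused whole if a number of a shift passes 4.17 or a number of a turn 7.16, either way. A call with a gripper value outside its range is refused whole. "gripper" is the opening, from -1 (shut) to 1 (fully open), set as the call begins (left out, the last holds). The fingers move at their own pace and stop on an object; "squeeze" is the grip in N (left out, the last holds). Time passes only in rows, so rows that do not move let the fingers close. It gives the time, the measured TCP pose, the force, the opening and the grip force at its end, in the units of the state.
- monitor.read_state(): the state, without advancing time (a new reading comes with each control period).
- eyes.read_camera(name): name is "side" or "top" or "wrist"; returns the picture (420x560x3 uint8, blue, green, red); there is no depth.
- eyes.camera_model(name): a dict with "fx", "fy", "cx", "cy" (pixels), "rvec" (rotation vector, rad) and "tvec" (3), from world to camera coordinates, as OpenCV has them. Camera axes: x right, y down, z forward; pixel columns grow to the right and rows downward; lengths in m; the calibration is good to about 2 mm. The wrist camera is an equidistant fisheye: a pixel r from the principal point sees the ray r / f radians off the axis. A picture is of the moment at which its call begins: read the wrist's pose just before it. camera_model takes no time and is no camera call; for the wrist camera it gives the pose at the moment of the call.
- ticket.close_job(): hands the job in; it is judged then, once.
The state is a dict: "t": time; "q": joint angles; "dq": joint speeds; "joint_torque": joint torques, N m; "tool_pos": TCP position; "orientation": TCP orientation; "force": force on the tool from outside, world axes, zero at the start; "wrist_torque": the same for the moment, N m; "opening": finger opening in m; "gripper_force": force on a finger pad.
Only numpy, scipy, OpenCV 4.12 (cv2) and the standard library are available. Lean on these libraries where they do the work, as an engineer would, in place of code of your own. Each camera call takes 0.05 s, during which the arm holds its last target. There are 200 camera calls.

## Working session

There is one attempt and no reset: what is moved stays moved. The work goes in short steps, Python scripts to look and compute and a tool call to move; the robot and the scene stay as the last step left them, time stands still between calls to the robot, and variables do not carry over. Pictures are saved under pics/ and viewed, at most 10 in all, crops included, and the job is handed in when it is done.

Besides the shell and the picture viewer there is one more tool, called after ">>>" by a JSON object that holds its "api" and its "payload", one argument or row to a line. arm_command: Moves the arm, as the interface text tells. Its arguments: {"type":"object","properties":{"deltas":{"type":"array"},"gripper":{"type":"number"},"squeeze":{"type":"number"}},"required":["deltas"]}

```bash
mkdir -p pics; cat > h.py <<'E'
import numpy as np, cv2
from plant import monitor, eyes, ticket
def snap(n,f=None):
    m=eyes.camera_model(n); im=eyes.read_camera(n)
    if f: cv2.imwrite('pics/'+f,im)
    return im,m
def ray(m,u,v,fish=False):
    R=cv2.Rodrigues(np.array(m['rvec'],float))[0]; t=np.array(m['tvec'],float).ravel()
    x=(u-m['cx'])/m['fx']; y=(v-m['cy'])/m['fy']
    if fish:
        r=np.hypot(x,y)+1e-12; d=np.array([np.sin(r)*x/r,np.sin(r)*y/r,np.cos(r)])
    else: d=np.array([x,y,1.])
    return -R.T@t, R.T@d
def onz(m,u,v,z,fish=False):
    o,d=ray(m,u,v,fish); return o+d*(z-o[2])/d[2]
def st():
    s=monitor.read_state(); print({k:np.round(s[k],3).tolist() for k in('t','q','tool_pos','orientation','force','opening')})
E
python3 - <<'E'
from h import *
st()
for n in('top','side'):
    im,m=snap(n,n+'0.png'); o,d=ray(m,280,210); print(n,o,d,m['fx'])
E
```

```text
{'t': 0.0, 'q': [-1.277, 0.131, 1.489, -0.0, 1.523, -0.085], 'tool_pos': [0.222, -0.557, 0.218], 'orientation': [-3.084, -0.591, 0.0], 'force': [0.813, 0.769, -0.445], 'opening': 0.093}
top [ 0.37311596 -0.0580329   1.39803988] [ 0.1022051  -0.02873888 -0.99461587] 535.1912784494548
side [0.0905191  0.70408685 0.53812834] [ 0.40158558 -0.78234302 -0.47611169] 436.85406646743996
```

View pics/top0.png

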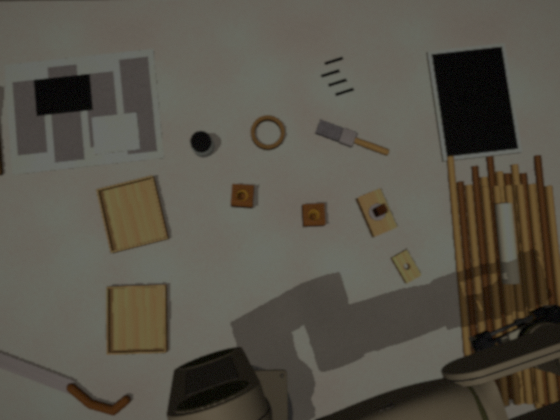

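View pics/side0.png

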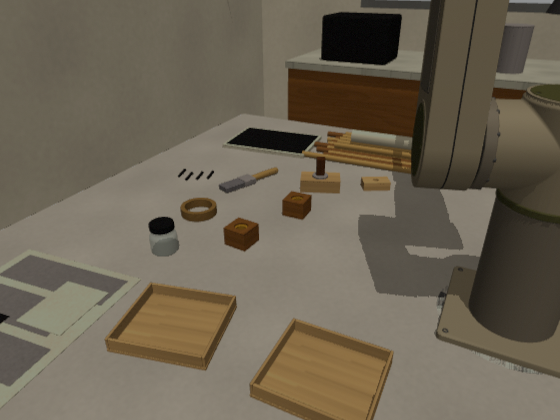

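The top view shows two trays at (134,214) and (138,318). There are two stand-like things: the larger at (377,212) with the gauge in it, and a small one at (405,266). The blocks are at (242,195) and (314,214). The bystanders are the jar (202,142), tape (268,132) and brush (350,137). By the description I take the stand at (377,212), and I'll check below which tray is farthest from the base.

```bash
python3 - <<'E'
from h import *
im=cv2.imread('pics/top0.png'); m=eyes.camera_model('top')
g=cv2.convertScaleAbs(im,alpha=1.6)
hsv=cv2.cvtColor(im,cv2.COLOR_BGR2HSV)
for p in[(377,205),(365,205),(300,260),(236,195),(243,196),(307,214),(314,214),(380,211)]: print(p,hsv[p[1],p[0]],end=' ')
print()
mask=((hsv[...,1]>90)).astype(np.uint8)*255
cs,_=cv2.findContours(mask,cv2.RETR_EXTERNAL,cv2.CHAIN_APPROX_NONE)
for c in cs:
    a=cv2.contourArea(c)
    if a<150: continue
    r=cv2.minAreaRect(c); (u,v),_,_=r
    if u>440: continue
    b=cv2.boxPoints(r)
    for z in (0.028,.036,.044):
        P=np.array([onz(m,*q,z) for q in b])[:,:2]; e=P[1]-P[0]; f=P[2]-P[1]
        print(np.round((u,v),1),a,z,'c',P.mean(0).round(4),'sz',np.linalg.norm(e).round(4),np.linalg.norm(f).round(4),'ang',np.degrees(np.arctan2(e[1],e[0])).round(1),np.degrees(np.arctan2(f[1],f[0])).round(1))
c=g[165:295,215:435]; big=cv2.resize(c,None,fx=3.6,fy=3.6,interpolation=cv2.INTER_CUBIC); cv2.imwrite('pics/crop1.png',big)
for u,v in((134,214),(138,318),(202,142),(268,132),(350,137)):
    p=onz(m,u,v,0.0);print(u,v,p.round(3),np.hypot(*p[:2]).round(3))
E
```

```text
(377, 205) [14 35 80] (365, 205) [ 18 122 107] (300, 260) [ 25  29 106] (236, 195) [ 16 181  72] (243, 196) [ 14 179  74] (307, 214) [ 16 192  77] (314, 214) [ 18 217  67] (380, 211) [ 12 205  41] 
[394.9 398.3] 171.0 0.028 c [ 0.0377 -0.3772] sz 0.1656 0.0306 ang -74.8 -165.3
[394.9 398.3] 171.0 0.036 c [ 0.0397 -0.3753] sz 0.1646 0.0304 ang -74.8 -165.3
[394.9 398.3] 171.0 0.044 c [ 0.0417 -0.3734] sz 0.1637 0.0303 ang -74.8 -165.3
[ 96.8 400.1] 592.0 0.028 c [0.0451 0.3654] sz 0.0517 0.1607 ang -11.7 -103.1
[ 96.8 400.1] 592.0 0.036 c [0.047  0.3629] sz 0.0514 0.1598 ang -11.7 -103.1
[ 96.8 400.1] 592.0 0.044 c [0.0489 0.3604] sz 0.0511 0.1588 ang -11.7 -103.1
[210.2 383.7] 1178.5 0.028 c [0.0806 0.0832] sz 0.2291 0.0997 ang -75.4 -164.6
[210.2 383.7] 1178.5 0.036 c [0.0823 0.0824] sz 0.2277 0.0991 ang -75.4 -164.6
[210.2 383.7] 1178.5 0.044 c [0.084  0.0815] sz 0.2264 0.0985 ang -75.4 -164.6
[214.6 358.6] 269.0 0.028 c [0.1416 0.0722] sz 0.1611 0.0455 ang -87.5 -177.1
[214.6 358.6] 269.0 0.036 c [0.1429 0.0714] sz 0.1602 0.0452 ang -87.5 -177.1
[214.6 358.6] 269.0 0.044 c [0.1443
[... 1412 characters left out ...]
0.5082 0.2784] sz 0.1508 0.1676 ang -76.9 -166.3
[371.2 145.9] 182.0 0.028 c [ 0.6786 -0.3378] sz 0.0168 0.0931 ang -21.8 -111.7
[371.2 145.9] 182.0 0.036 c [ 0.6768 -0.3361] sz 0.0167 0.0925 ang -21.8 -111.7
[371.2 145.9] 182.0 0.044 c [ 0.675  -0.3345] sz 0.0166 0.092 ang -21.8 -111.7
[267.5 132. ] 840.0 0.028 c [ 0.719  -0.0683] sz 0.0863 0.0851 ang -90.7 179.1
[267.5 132. ] 840.0 0.036 c [ 0.717  -0.0682] sz 0.0858 0.0846 ang -90.7 179.1
[267.5 132. ] 840.0 0.044 c [ 0.7149 -0.0681] sz 0.0853 0.0841 ang -90.7 179.1
134 214 [0.511 0.284 0.   ] 0.585
138 318 [0.242 0.271 0.   ] 0.364
202 142 [0.701 0.106 0.   ] 0.709
268 132 [ 0.726 -0.07   0.   ] 0.729
350 137 [ 0.71  -0.288  0.   ] 0.766
```

View pics/crop1.png

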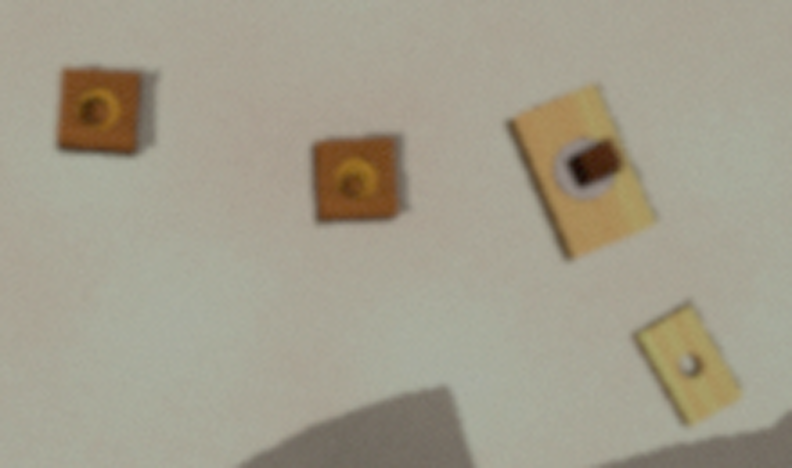

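The crop confirms the gauge hangs in the larger stand, with the handle top at about (381.7,208.9). The far tray is (134,214), 0.585 m from the base. The handle looks square to the stand, and the tool's yaw (about 22°) already matches. I move over the gauge.

>>> {"api": "arm_command", "payload": {
  "deltas": [
    [[2.8,2.15,0,0,0,0],[2.8,2.15,0,0,0,0],[2.8,2.15,0,0,0,0],[2.8,2.15,0,0,0,0],[2.8,2.15,0,0,0,0],[2.8,2.15,0,0,0,0],[2.8,2.15,0,0,0,0],[2.8,2.15,0,0,0,0],[2.8,2.15,0,0,0,0],[2.8,2.15,0,0,0,0],[0,0,0,0,0,0],[0,0,0,0,0,0]]
  ],
  "gripper": 1
}}

```text
t: 1.1
tool_pos: [0.5029, -0.3408, 0.2179]
orientation: [-3.083, -0.597, 0.001]
force: [-1.2, -0.9, -0.3]
opening: 0.0924
gripper_force: 0.0
```

```bash
python3 - <<'E'
from h import *
st()
im,m=snap('wrist','w1.png'); o,d=ray(m,m['cx'],m['cy'],True); print(o,d,m)
t=eyes.camera_model('top'); print(onz(t,381.7,208.9,.092))
R=cv2.Rodrigues(np.array(m['rvec']))[0];print(R.round(3))
E
```

```text
{'t': 1.1, 'q': [-0.68, 0.152, 1.466, -0.0, 1.525, 0.509], 'tool_pos': [0.503, -0.341, 0.218], 'orientation': [-3.083, -0.597, 0.001], 'force': [-1.157, -0.85, -0.34], 'opening': 0.092}
[ 0.57459348 -0.31308179  0.38471264] [-0.25742409 -0.10151826 -0.96095103] {'fx': 325.19226210127806, 'fy': 325.19226210127806, 'cx': 280.37102125900935, 'cy': 208.35603478962514, 'rvec': array([-2.40393275,  1.62448431,  0.23147716]), 'tvec': array([-0.50400255,  0.2934985 ,  0.48582069])}
[ 0.50672166 -0.34571846  0.092     ]
[[ 0.373 -0.928 -0.002]
 [-0.892 -0.359  0.277]
 [-0.257 -0.102 -0.961]]
```

View pics/w1.png

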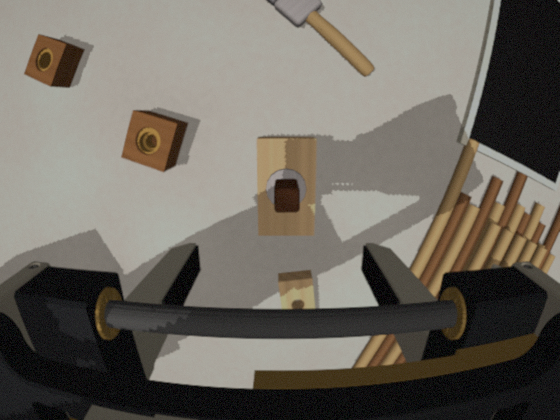

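The wrist view shows the stand at (286,187) with the handle at (287,196), square to the fingers. It also shows the blocks at (153,140) and (53,61).

```bash
python3 - <<'E'
from h import *
im=cv2.imread('pics/w1.png'); m=eyes.camera_model('wrist')
hsv=cv2.cvtColor(im,cv2.COLOR_BGR2HSV)
c=im[130:240,245:330]; 
hs=hsv[130:240,245:330]
dark=(hs[...,2]<75).astype(np.uint8)
cs,_=cv2.findContours(dark,0,1); k=max([q for q in cs if 20<q[:,0,0].mean()<65],key=cv2.contourArea)
print('handle bbox',cv2.boundingRect(k), cv2.minAreaRect(k))
print(hs[45:90:3,42,2])
for v in (176,180,184,196,206,212): print(v,[int(x) for x in np.where(dark[v-130,15:70])[0][[0,-1]]+260] if dark[v-130,15:70].any() else None)
for u,v in((257,138),(316,138),(315,235),(259,235),(286.5,187)): print(u,v,onz(m,u,v,.036,True).round(4))
for u,v in((287,196),(287,203)): print(u,v,onz(m,u,v,.092,True).round(4))
cv2.imwrite('pics/w1c.png',cv2.resize(c,None,fx=5,fy=5,interpolation=cv2.INTER_CUBIC))
E
```

```text
handle bbox (29, 49, 26, 33) ((41.5, 65.0), (32.0, 25.0), 90.0)
[115  98  37  41  39  58  66  54  55  58  53  49  57 126 125]
176 None
180 [276, 296]
184 [275, 297]
196 [274, 298]
206 [275, 298]
212 None
257 138 [ 0.5435 -0.2988  0.036 ]
316 138 [ 0.5671 -0.3574  0.036 ]
315 235 [ 0.4653 -0.3999  0.036 ]
259 235 [ 0.4414 -0.3401  0.036 ]
286.5 187 [ 0.5053 -0.3482  0.036 ]
287 196 [ 0.5085 -0.3464  0.092 ]
287 203 [ 0.5023 -0.349   0.092 ]
```

View pics/w1c.png

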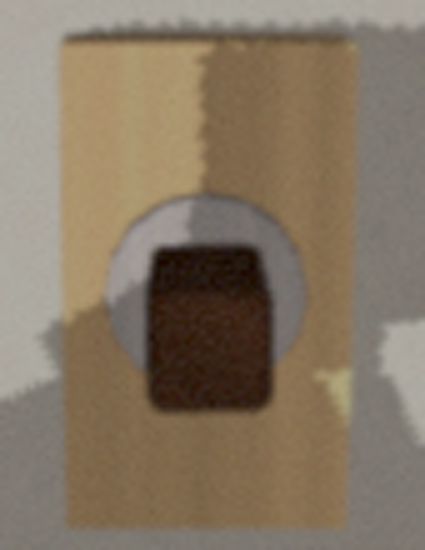

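>>> {"api": "arm_command", "payload": {
  "deltas": [
    [[0.2,-0.7,0,0,0,0],[0,0,-2.5,0,0,0],[0,0,-2.5,0,0,0],[0,0,-2.5,0,0,0],[0,0,-2.5,0,0,0],[0,0,-2.5,0,0,0],[0,0,-2,0,0,0],[0,0,-1.8,0,0,0],[0,0,0,0,0,0],[0,0,0,0,0,0]]
  ]
}}

```text
t: 1.98
tool_pos: [0.5021, -0.3502, 0.0546]
orientation: [-3.084, -0.588, 0.003]
force: [0.1, 0.4, 0.1]
opening: 0.0929
gripper_force: 0.0
```

>>> {"api": "arm_command", "payload": {
  "deltas": [
    [[0,0,0,0,0,0],[0,0,0,0,0,0],[0,0,0,0,0,0],[0,0,0,0,0,0],[0,0,0,0,0,0],[0,0,0,0,0,0],[0,0,0,0,0,0],[0,0,0,0,0,0],[0,0,0,0,0,0],[0,0,0,0,0,0]]
  ],
  "gripper": -1,
  "squeeze": 20
}}

```text
t: 2.82
tool_pos: [0.5039, -0.3494, 0.0556]
orientation: [-3.085, -0.592, 0.0]
force: [-0.8, 0.5, -0.2]
opening: 0.0306
gripper_force: 0.0
```

>>> {"api": "arm_command", "payload": {
  "deltas": [
    [[0,0,0,0,0,0],[0,0,0,0,0,0],[0,0,0,0,0,0],[0,0,0,0,0,0],[0,0,0,0,0,0]]
  ]
}}

```text
t: 3.23
tool_pos: [0.5039, -0.3493, 0.0555]
orientation: [-3.085, -0.591, 0.0]
force: [-0.2, 0.7, -0.1]
opening: 0.0237
gripper_force: 20.0
```

>>> {"api": "arm_command", "payload": {
  "deltas": [
    [[0,0,1,0,0,0],[0,0,2,0,0,0],[0,0,2,0,0,0],[0,0,2,0,0,0],[0,0,2,0,0,0],[0,0,2,0,0,0],[0,0,0,0,0,0],[0,0,0,0,0,0],[0,0,0,0,0,0],[0,0,0,0,0,0]]
  ]
}}

```text
t: 4.07
tool_pos: [0.503, -0.3488, 0.1636]
orientation: [-3.083, -0.591, 0.003]
force: [0.2, 0.1, -1.5]
opening: 0.0239
gripper_force: 20.0
```

```bash
python3 - <<'E'
from h import *
for i in range(4):
    st(); im,m=snap('wrist','w2.png')
E
```

```text
{'t': 4.067, 'q': [-0.69, 0.196, 1.516, -0.0, 1.432, 0.502], 'tool_pos': [0.503, -0.349, 0.164], 'orientation': [-3.083, -0.591, 0.003], 'force': [0.175, 0.078, -1.459], 'opening': 0.024}
{'t': 4.117, 'q': [-0.69, 0.196, 1.516, -0.0, 1.432, 0.502], 'tool_pos': [0.503, -0.349, 0.164], 'orientation': [-3.083, -0.591, 0.003], 'force': [0.264, -0.218, -2.38], 'opening': 0.024}
{'t': 4.167, 'q': [-0.69, 0.196, 1.516, -0.0, 1.432, 0.502], 'tool_pos': [0.503, -0.349, 0.164], 'orientation': [-3.083, -0.591, 0.003], 'force': [-0.454, -1.269, -1.792], 'opening': 0.024}
{'t': 4.217, 'q': [-0.69, 0.196, 1.516, -0.0, 1.433, 0.502], 'tool_pos': [0.503, -0.349, 0.164], 'orientation': [-3.083, -0.591, 0.003], 'force': [0.358, 0.874, -0.823], 'opening': 0.024}
```

View pics/w2.png

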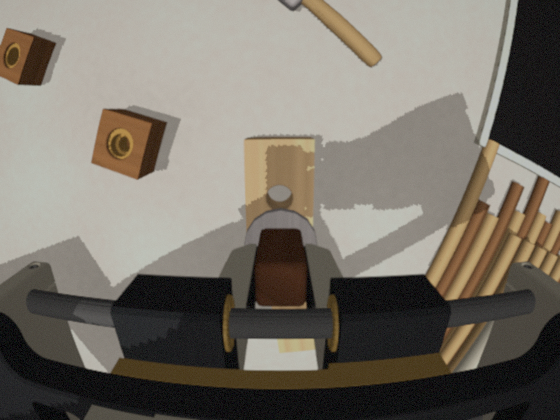

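Picture: the gauge is held clear of the stand, with the nose at (280,188) and the handle top at about (281,284). Next I go beside the near block, off to one side so that the wrist camera sees into its mouth.

>>> {"api": "arm_command", "payload": {
  "deltas": [
    [[-1,2.4,-0.6,0,0,0],[-1,2.4,-0.6,0,0,0],[-1,2.4,-0.6,0,0,0],[-1,2.4,-0.6,0,0,0],[-1,2.4,-0.6,0,0,0],[-1,2.4,-0.6,0,0,0],[0,0,0,0,0,0],[0,0,0,0,0,0],[0,0,0,0,0,0],[0,0,0,0,0,0]]
  ]
}}

```text
t: 5.1
tool_pos: [0.4446, -0.2065, 0.1302]
orientation: [3.084, 0.591, 0.001]
force: [-0.1, -0.1, -1.1]
opening: 0.0241
gripper_force: 20.0
```

```bash
python3 - <<'E'
from h import *
st(); im,m=snap('wrist','w3.png'); np.save('w3m.npy',m,allow_pickle=True)
cv2.imwrite('pics/w3c.png',cv2.resize(im[60:310,170:400],None,fx=2.4,fy=2.4,interpolation=cv2.INTER_CUBIC))
E
```

```text
{'t': 5.1, 'q': [-0.539, -0.111, 1.895, -0.0, 1.356, 0.653], 'tool_pos': [0.445, -0.206, 0.13], 'orientation': [3.084, 0.591, 0.001], 'force': [-0.07, -0.11, -1.052], 'opening': 0.024}
```

View pics/w3c.png

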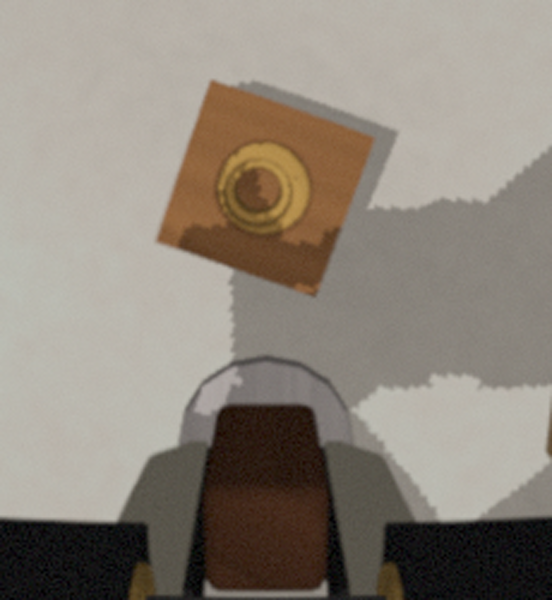

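The crop shows the block's mouth with the brass disc centred near (265,187), the bore rim near (254,192), and a smaller dark circle deeper down. That last circle hints at the narrow socket. I'll work out the gauge's offset in the tool frame and look at the other block the same way.

```bash
python3 - <<'E'
from h import *
m=np.load('w3m.npy',allow_pickle=True).item()
P=lambda cx,cy,z: onz(m,170+cx/2.4,60+cy/2.4,z,True)
T=np.array([0.4446,-0.2065,0.1302]); R=cv2.Rodrigues(np.array([3.084,.591,.001]))[0]
for n,a in dict(top_c=(266,538,.167),top_f=(267,488,.167),collar_front=(265,357,.1165),collar_frontlow=(265,357,.1105)).items():
    p=P(*a); print(n,p.round(4),'tool',((p-T)@R).round(4))
for n,a in dict(mouth=(264,187,.044),bore=(254.5,192,.039),c1=(212,81,.044),c2=(373,138,.044),c3=(315,296,.044),c4=(157,241,.044)).items():
    print(n,P(*a).round(4))
print('c',np.mean([P(*a) for a in((212,81,.044),(373,138,.044),(315,296,.044),(157,241,.044))],0))
E
```

```text
top_c [ 0.4482 -0.206   0.167 ] tool [ 0.0035  0.0009 -0.0368]
top_f [ 0.4581 -0.2022  0.167 ] tool [ 0.0141  0.0011 -0.0368]
collar_front [ 0.4678 -0.198   0.1165] tool [0.0247 0.0006 0.0137]
collar_frontlow [ 0.4662 -0.1986  0.1105] tool [0.0229 0.0006 0.0197]
mouth [ 0.5013 -0.1844  0.044 ]
bore [ 0.4983 -0.1822  0.039 ]
c1 [ 0.5273 -0.1562  0.044 ]
c2 [ 0.5294 -0.211   0.044 ]
c3 [ 0.474  -0.2134  0.044 ]
c4 [ 0.4721 -0.1582  0.044 ]
c [ 0.50071836 -0.18469379  0.044     ]
```

>>> {"api": "arm_command", "payload": {
  "deltas": [
    [[0.8,3,0,0,0,0],[0.8,3,0,0,0,0],[0.8,3,0,0,0,0],[0.8,3,0,0,0,0],[0.8,3,0,0,0,0],[0.8,3,0,0,0,0],[0,0,0,0,0,0],[0,0,0,0,0,0],[0,0,0,0,0,0],[0,0,0,0,0,0],[0,0,0,0,0,0]]
  ]
}}

```text
t: 6.07
tool_pos: [0.4919, -0.0267, 0.1296]
orientation: [3.086, 0.589, -0.0]
force: [0.7, 0.3, -2.6]
opening: 0.0237
gripper_force: 20.0
```

```bash
python3 - <<'E'
from h import *
st(); im,m=snap('wrist','w4.png'); np.save('w4m.npy',m,allow_pickle=True)
cv2.imwrite('pics/w4c.png',cv2.resize(im[60:310,170:400],None,fx=2.4,fy=2.4,interpolation=cv2.INTER_CUBIC))
E
```

```text
{'t': 6.067, 'q': [-0.158, -0.102, 1.888, -0.0, 1.356, 1.036], 'tool_pos': [0.492, -0.027, 0.13], 'orientation': [3.086, 0.589, -0.0], 'force': [0.749, 0.26, -2.632], 'opening': 0.024}
```

View pics/w4c.png

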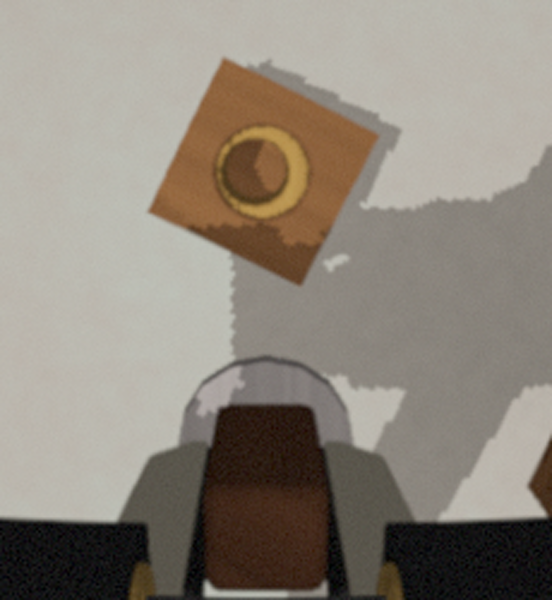

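Picture: this block's bore is wide and clear all the way down, rim about (254,171), 72 px or 22 mm across. So it should pass; feeling will tell.

```bash
python3 - <<'E'
from h import *
m=np.load('w4m.npy',allow_pickle=True).item()
P=lambda cx,cy,z: onz(m,170+cx/2.4,60+cy/2.4,z,True)
s=monitor.read_state();T=np.array(s['tool_pos']); R=cv2.Rodrigues(np.array(s['orientation']))[0]
for n,a in dict(top_c=(266,537,.167),collar_front=(265,357,.1165)).items():
    p=P(*a); print(n,p.round(4),'tool',((p-T)@R).round(4))
g=T+R@np.array([.0026,.0008,0])
b=P(253.7,171,.039); print('T',T,'g',g.round(4),'bore',b.round(4),'mouth',P(263.5,172,.044).round(4))
C=[P(*a,.044) for a in((224,58),(378,135),(301,286),(149,211))]; print('blockc',np.mean(C,0).round(4),'diams mm',1e3*np.linalg.norm(P(217,171,.039)-P(290,171,.039)))
print('delta cm',((b-g)*100).round(2))
E
```

```text
top_c [ 0.496 -0.026  0.167] tool [ 0.0041  0.001  -0.0374]
collar_front [ 0.5152 -0.0182  0.1165] tool [0.0248 0.0008 0.0131]
T [ 0.49183191 -0.02659592  0.1296232 ] g [ 0.4945 -0.0264  0.1296] bore [5.519e-01 3.000e-04 3.900e-02] mouth [ 0.553  -0.0027  0.044 ]
blockc [ 0.5529 -0.0026  0.044 ] diams mm 23.90278985550175
delta cm [ 5.74  2.67 -9.06]
```

>>> {"api": "arm_command", "payload": {
  "deltas": [
    [[1.9,0.88,0,0,0,0],[1.9,0.88,0,0,0,0],[1.9,0.89,0,0,0,0],[0,0,-1.5,0,0,0],[0,0,-1.5,0,0,0],[0,0,0,0,0,0],[0,0,0,0,0,0],[0,0,0,0,0,0]]
  ]
}}

```text
t: 6.78
tool_pos: [0.549, 0.0005, 0.1003]
orientation: [3.086, 0.59, 0.0]
force: [0.1, -0.3, -2.7]
opening: 0.0242
gripper_force: 20.0
```

>>> {"api": "arm_command", "payload": {
  "deltas": [
    [[0,0,-0.3,0,0,0],[0,0,-0.3,0,0,0],[0,0,-0.3,0,0,0],[0,0,-0.2,0,0,0],[0,0,0,0,0,0],[0,0,0,0,0,0]]
  ]
}}

```text
t: 7.28
tool_pos: [0.5487, 0.0011, 0.0884]
orientation: [-3.085, -0.592, 0.001]
force: [-0.8, -0.1, -2.1]
opening: 0.024
gripper_force: 20.0
```

>>> {"api": "arm_command", "payload": {
  "deltas": [
    [[0,0,-0.1,0,0,0],[0,0,-0.1,0,0,0],[0,0,0,0,0,0],[0,0,0,0,0,0]]
  ]
}}

```text
t: 7.62
tool_pos: [0.5489, 0.0011, 0.0866]
orientation: [-3.085, -0.592, 0.0]
force: [0.6, -0.6, -2.4]
opening: 0.0238
gripper_force: 20.0
```

>>> {"api": "arm_command", "payload": {
  "deltas": [
    [[0,0,-0.1,0,0,0],[0,0,-0.1,0,0,0],[0,0,0,0,0,0],[0,0,0,0,0,0]]
  ]
}}

```text
t: 7.95
tool_pos: [0.5488, 0.0011, 0.0845]
orientation: [-3.085, -0.591, 0.0]
force: [0.5, 0.0, -2.0]
opening: 0.0233
gripper_force: 20.0
```

>>> {"api": "arm_command", "payload": {
  "deltas": [
    [[0,0,-0.1,0,0,0],[0,0,-0.1,0,0,0],[0,0,0,0,0,0],[0,0,0,0,0,0]]
  ]
}}

```text
t: 8.28
tool_pos: [0.5488, 0.0011, 0.0825]
orientation: [-3.085, -0.591, 0.0]
force: [-0.6, -0.4, -1.3]
opening: 0.0236
gripper_force: 20.0
```

Past the rim without force, so the nose is in the bore.

>>> {"api": "arm_command", "payload": {
  "deltas": [
    [[0,0,-0.15,0,0,0],[0,0,-0.15,0,0,0],[0,0,-0.15,0,0,0],[0,0,0,0,0,0],[0,0,0,0,0,0]]
  ]
}}

```text
t: 8.7
tool_pos: [0.5487, 0.0011, 0.0779]
orientation: [-3.085, -0.591, 0.001]
force: [0.6, -0.5, -2.0]
opening: 0.0238
gripper_force: 20.0
```

>>> {"api": "arm_command", "payload": {
  "deltas": [
    [[0,0,-0.15,0,0,0],[0,0,-0.15,0,0,0],[0,0,-0.15,0,0,0],[0,0,0,0,0,0],[0,0,0,0,0,0]]
  ]
}}

```text
t: 9.12
tool_pos: [0.5487, 0.001, 0.0734]
orientation: [-3.085, -0.591, 0.001]
force: [0.1, 0.3, -0.4]
opening: 0.0239
gripper_force: 20.0
```

>>> {"api": "arm_command", "payload": {
  "deltas": [
    [[0,0,-0.15,0,0,0],[0,0,-0.15,0,0,0],[0,0,-0.15,0,0,0],[0,0,0,0,0,0],[0,0,0,0,0,0]]
  ]
}}

```text
t: 9.53
tool_pos: [0.5487, 0.001, 0.0689]
orientation: [-3.085, -0.591, 0.001]
force: [-0.8, 0.1, -1.5]
opening: 0.0238
gripper_force: 20.0
```

>>> {"api": "arm_command", "payload": {
  "deltas": [
    [[0,0,-0.15,0,0,0],[0,0,-0.15,0,0,0],[0,0,0,0,0,0],[0,0,0,0,0,0]]
  ]
}}

```text
t: 9.87
tool_pos: [0.5488, 0.001, 0.0659]
orientation: [-3.085, -0.591, 0.0]
force: [0.3, -0.5, -1.7]
opening: 0.024
gripper_force: 20.0
```

>>> {"api": "arm_command", "payload": {
  "deltas": [
    [[0,0,-0.1,0,0,0],[0,0,0,0,0,0],[0,0,0,0,0,0]]
  ]
}}

```text
t: 10.12
tool_pos: [0.5489, 0.001, 0.0651]
orientation: [-3.085, -0.591, 0.0]
force: [0.3, -0.2, -1.6]
opening: 0.0238
gripper_force: 20.0
```

>>> {"api": "arm_command", "payload": {
  "deltas": [
    [[0,0,-0.05,0,0,0],[0,0,0,0,0,0],[0,0,0,0,0,0]]
  ]
}}

```text
t: 10.37
tool_pos: [0.5489, 0.001, 0.0646]
orientation: [-3.085, -0.592, -0.0]
force: [-0.9, 0.5, -1.6]
opening: 0.0237
gripper_force: 20.0
```

>>> {"api": "arm_command", "payload": {
  "deltas": [
    [[0,0,-0.05,0,0,0],[0,0,0,0,0,0],[0,0,0,0,0,0]]
  ]
}}

```text
t: 10.62
tool_pos: [0.5489, 0.001, 0.0641]
orientation: [-3.085, -0.592, 0.0]
force: [0.3, -0.6, -2.2]
opening: 0.0238
gripper_force: 20.0
```

>>> {"api": "arm_command", "payload": {
  "deltas": [
    [[0,0,0,0,0,0],[0,0,0,0,0,0],[0,0,0,0,0,0],[0,0,0,0,0,0],[0,0,0,0,0,0],[0,0,0,0,0,0],[0,0,0,0,0,0],[0,0,0,0,0,0]]
  ],
  "gripper": 0.2
}}

```text
t: 11.28
tool_pos: [0.5489, 0.001, 0.0641]
orientation: [3.085, 0.592, -0.0]
force: [0.1, 0.3, -0.5]
opening: 0.0557
gripper_force: 0.0
```

The gauge stands free, its weight has left the tool. I rise and go over to the other block.

>>> {"api": "arm_command", "payload": {
  "deltas": [
    [[0,0,1,0,0,0],[0,0,2,0,0,0],[0,0,3,0,0,0],[0,0,4,0,0,0],[-0.8,-3.1,0,0,0,-3.3],[-0.8,-3.1,0,0,0,-3.3],[-0.8,-3.1,0,0,0,-3.3],[-0.8,-3.1,0,0,0,-3.3],[-0.8,-3.1,0,0,0,-3.3],[-0.8,-3,0,0,0,-3.3],[0,0,0,0,0,0],[0,0,0,0,0,0]]
  ],
  "gripper": 1
}}

```text
t: 12.28
tool_pos: [0.5006, -0.1854, 0.1649]
orientation: [3.141, 0.048, 0.001]
force: [0.5, 0.4, 0.2]
opening: 0.0932
gripper_force: 0.0
```

```bash
python3 - <<'E'
from h import *
st(); im,m=snap('wrist','w5.png'); a,b=snap('top','t5.png')
c=im[40:340,100:460]; d=cv2.resize(cv2.convertScaleAbs(a[150:260,60:360],alpha=1.6),(800,293))
w=cv2.resize(c,(360,300)); out=np.zeros((600,800,3),np.uint8); out[:300,:360]=w; out[300:593]=d
s,_=snap('side','s5.png'); out[:300,400:800]=cv2.resize(s[150:300,180:380],(400,300)); cv2.imwrite('pics/m5.png',out)
E
```

```text
{'t': 12.283, 'q': [-0.451, -0.018, 1.741, 0.0, 1.418, 1.09], 'tool_pos': [0.501, -0.185, 0.165], 'orientation': [3.141, 0.048, 0.001], 'force': [0.492, 0.38, 0.204], 'opening': 0.093}
```

View pics/m5.png

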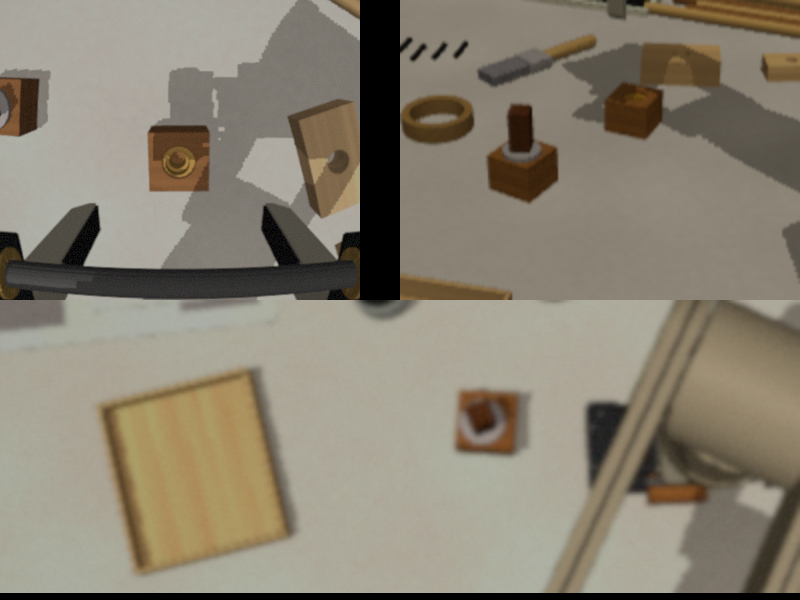

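The montage shows the gauge standing home, with its collar down on its block (side view). The other block lies square and centred between the open fingers (wrist view, about (180,160) in the montage).

>>> {"api": "arm_command", "payload": {
  "deltas": [
    [[0,0.1,-2.5,0,0,0],[0,0,-2.5,0,0,0],[0,0,-2.5,0,0,0],[0,0,-2.5,0,0,0],[0,0,-2,0,0,0],[0,0,-1.5,0,0,0],[0,0,-1,0,0,0],[0,0,-0.7,0,0,0],[0,0,0,0,0,0],[0,0,0,0,0,0]]
  ]
}}

```text
t: 13.27
tool_pos: [0.5014, -0.1827, 0.0126]
orientation: [3.141, 0.053, 0.001]
force: [0.2, -0.5, 0.5]
opening: 0.0928
gripper_force: 0.0
```

>>> {"api": "arm_command", "payload": {
  "deltas": [
    [[0,0,0,0,0,0],[0,0,0,0,0,0],[0,0,0,0,0,0],[0,0,0,0,0,0],[0,0,0,0,0,0],[0,0,0,0,0,0],[0,0,0,0,0,0],[0,0,0,0,0,0],[0,0,0,0,0,0],[0,0,0,0,0,0]]
  ],
  "gripper": -1,
  "squeeze": 25
}}

```text
t: 14.1
tool_pos: [0.501, -0.1832, 0.0123]
orientation: [3.141, 0.052, 0.0]
force: [-1.0, -1.4, 3.6]
opening: 0.0558
gripper_force: 25.0
```

>>> {"api": "arm_command", "payload": {
  "deltas": [
    [[0,0,0.5,0,0,0],[0,0,1.5,0,0,0],[0,0,3,0,0,0],[0,0,3,0,0,0],[0,0,3,0,0,0],[0,0,3,0,0,0],[0,0,2,0,0,0],[0,0,0,0,0,0],[0,0,0,0,0,0]]
  ]
}}

```text
t: 14.85
tool_pos: [0.5014, -0.1831, 0.1726]
orientation: [3.14, 0.052, 0.003]
force: [-0.5, 0.0, -4.5]
opening: 0.0559
gripper_force: 25.0
```

>>> {"api": "arm_command", "payload": {
  "deltas": [
    [[0.1,3,0,0,0,0],[0.1,4,0,0,0,0],[0.1,4.1,0,0,0,0],[0.1,4.1,0,0,0,0],[0.1,4.1,0,0,0,0],[0.1,4.1,0,0,0,0],[0.1,4.1,0,0,0,0],[0.1,4.1,0,0,0,0],[0.1,4.1,0,0,0,0],[0,4.1,0,0,0,0],[0,4.1,0,0,0,0],[0,2.7,0,0,0,0]]
  ]
}}

```text
t: 15.85
tool_pos: [0.5074, 0.286, 0.1684]
orientation: [3.14, 0.055, -0.007]
force: [0.5, -0.3, -3.1]
opening: 0.056
gripper_force: 25.0
```

>>> {"api": "arm_command", "payload": {
  "deltas": [
    [[0,0,0,0,0,0],[0,0,0,0,0,0],[0,0,0,0,0,0],[0,0,0,0,0,0]]
  ]
}}

```text
t: 16.18
tool_pos: [0.5092, 0.2817, 0.1703]
orientation: [3.14, 0.051, -0.004]
force: [-0.2, 0.6, -3.2]
opening: 0.0556
gripper_force: 25.0
```

>>> {"api": "arm_command", "payload": {
  "deltas": [
    [[0,0,-2,0,0,0],[0,0,-3,0,0,0],[0,0,-3,0,0,0],[0,0,-2.5,0,0,0],[0,0,-1.5,0,0,0],[0,0,-1,0,0,0],[0,0,-0.5,0,0,0],[0,0,-0.5,0,0,0],[0,0,0,0,0,0],[0,0,0,0,0,0],[0,0,0,0,0,0]]
  ]
}}

```text
t: 17.1
tool_pos: [0.5109, 0.2834, 0.0336]
orientation: [-3.14, -0.052, -0.003]
force: [0.1, -0.0, -2.7]
opening: 0.0557
gripper_force: 25.0
```

>>> {"api": "arm_command", "payload": {
  "deltas": [
    [[0,0,-0.2,0,0,0],[0,0,-0.2,0,0,0],[0,0,-0.2,0,0,0],[0,0,-0.2,0,0,0],[0,0,-0.1,0,0,0],[0,0,0,0,0,0],[0,0,0,0,0,0]]
  ]
}}

```text
t: 17.68
tool_pos: [0.5097, 0.283, 0.0229]
orientation: [3.141, 0.052, -0.001]
force: [0.1, 0.4, -3.0]
opening: 0.0561
gripper_force: 25.0
```

>>> {"api": "arm_command", "payload": {
  "deltas": [
    [[0,0,-0.1,0,0,0],[0,0,-0.1,0,0,0],[0,0,0,0,0,0],[0,0,0,0,0,0]]
  ]
}}

```text
t: 18.02
tool_pos: [0.5099, 0.283, 0.0211]
orientation: [3.141, 0.052, -0.0]
force: [-0.6, -0.6, -2.6]
opening: 0.0558
gripper_force: 25.0
```

>>> {"api": "arm_command", "payload": {
  "deltas": [
    [[0,0,-0.1,0,0,0],[0,0,-0.1,0,0,0],[0,0,-0.1,0,0,0],[0,0,0,0,0,0],[0,0,0,0,0,0]]
  ]
}}

```text
t: 18.43
tool_pos: [0.5098, 0.283, 0.018]
orientation: [3.141, 0.052, -0.0]
force: [-0.6, 0.2, -2.8]
opening: 0.0557
gripper_force: 25.0
```

>>> {"api": "arm_command", "payload": {
  "deltas": [
    [[0,0,-0.05,0,0,0],[0,0,0,0,0,0],[0,0,0,0,0,0]]
  ]
}}

```text
t: 18.68
tool_pos: [0.5099, 0.283, 0.0176]
orientation: [-3.141, -0.052, 0.0]
force: [0.8, 0.5, -3.8]
opening: 0.056
gripper_force: 25.0
```

>>> {"api": "arm_command", "payload": {
  "deltas": [
    [[0,0,-0.04,0,0,0],[0,0,0,0,0,0],[0,0,0,0,0,0]]
  ]
}}

```text
t: 18.93
tool_pos: [0.51, 0.2831, 0.0174]
orientation: [-3.141, -0.052, -0.0]
force: [-0.2, 0.8, -2.4]
opening: 0.0557
gripper_force: 25.0
```

>>> {"api": "arm_command", "payload": {
  "deltas": [
    [[0,0,-0.04,0,0,0],[0,0,0,0,0,0],[0,0,0,0,0,0]]
  ]
}}

```text
t: 19.18
tool_pos: [0.5101, 0.2831, 0.0174]
orientation: [-3.141, -0.052, -0.0]
force: [-3.3, -1.4, 3.9]
opening: 0.0559
gripper_force: 25.0
```

Touching the floor, so I release and rise.

>>> {"api": "arm_command", "payload": {
  "deltas": [
    [[0,0,0,0,0,0],[0,0,0,0,0,0],[0,0,0,0,0,0],[0,0,0,0,0,0],[0,0,0,0,0,0],[0,0,0,0,0,0]]
  ],
  "gripper": 0.55
}}

```text
t: 19.68
tool_pos: [0.5099, 0.2831, 0.0168]
orientation: [-3.141, -0.052, 0.0]
force: [0.3, 0.1, -0.7]
opening: 0.0719
gripper_force: 0.0
```

>>> {"api": "arm_command", "payload": {
  "deltas": [
    [[0,0,1,0,0,0],[0,0,2,0,0,0],[0,0,3,0,0,0],[0,0,4,0,0,0],[0,0,4,0,0,0],[-3,-1,3,0,0,0],[-3,-1,0,0,0,0],[-3,-1,0,0,0,0],[0,0,0,0,0,0],[0,0,0,0,0,0],[0,0,0,0,0,0]]
  ]
}}

```text
t: 20.6
tool_pos: [0.4218, 0.2537, 0.1866]
orientation: [-3.14, -0.052, -0.003]
force: [0.7, -0.6, -0.5]
opening: 0.0723
gripper_force: 0.0
```

```bash
python3 - <<'E'
from h import *
st(); im,_=snap('wrist'); s,_=snap('side'); t,_=snap('top')
out=np.zeros((600,800,3),np.uint8); out[:300,:400]=cv2.resize(im,(400,300)); out[:300,400:]=cv2.resize(s,(400,300)); out[300:593]=cv2.resize(cv2.convertScaleAbs(t[110:260,60:460],alpha=1.6),(800,300))[:293]
cv2.imwrite('pics/m6.png',out)
E
```

```text
{'t': 20.6, 'q': [0.437, -0.15, 1.825, -0.0, 1.464, 1.975], 'tool_pos': [0.422, 0.254, 0.187], 'orientation': [-3.14, -0.052, -0.003], 'force': [0.674, -0.568, -0.497], 'opening': 0.072}
```

View pics/m6.png

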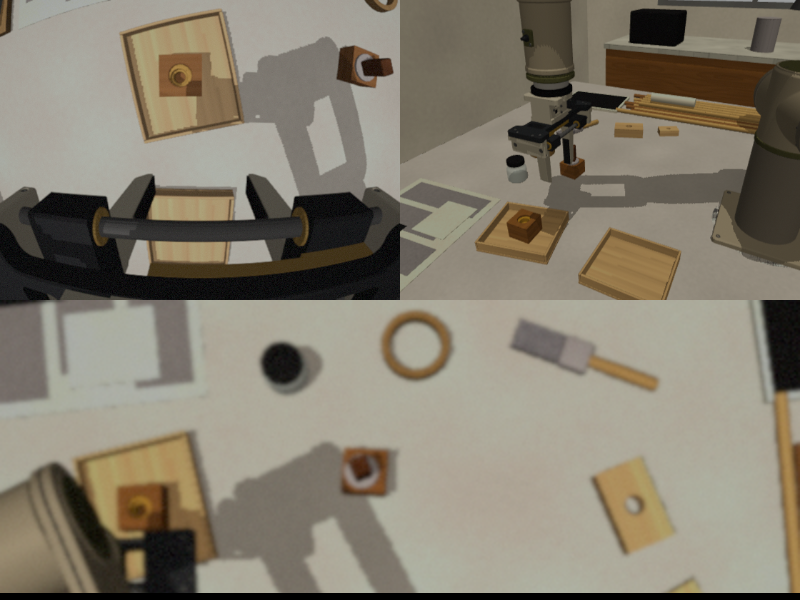

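The block lies flat in the middle of the far tray (wrist view, about (180,75)). The gauge stands home in the other block, and the bystanders are untouched.

```bash
python3 -c "
from h import *
print(ticket.close_job())"
```

```text
the job is handed in; nothing more can be done
None
```

The job is handed in: the gauge went home without force and stands in the far block on the table, and the other block was set down softly, flat in the far tray; I never tried the gauge in that one, since its narrowed bore showed in the wrist camera.

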